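# Lower the locked solar module on its tilting stand

## Task

Lay the small solar module on the tilting stand down level: first take the spray can that was left standing behind it, in the way of the module's swing, and stand it upright in the tray beside the bottle. Then pull the black knob of the sprung index plunger, on the right of the stand as the robot sees it, straight out as far as it goes and keep it fully out while the module sinks by its own weight onto its rests. Finish while still holding the plunger out, so that a colleague can set the new angle by hand, and leave everything else where it is.

Things in the scene. Friction and masses are not known exactly. Their poses are not given: they have to be found in the camera images.
- knob (a point): pull knob of the index plunger: black fluted cylinder, axis level, 26 mm across and 28 long, then a collar 30 across and 4 long at its outer end. Point: on the axis at the middle of the 28 mm, 125 mm above the table. Pulling out is along its own -y (level, away from the stand); z is up. 25 mm of bare sleeve, 20 across, lie between knob and post; the post's top is 17 mm above this point.
- plunger (a joint): travel of the index plunger in m: 0 = pin home in its hole, 0.012 = pulled fully out against its stop; the pin leaves the index plate after 0.007. It needs no turning. A spring pulls it home: 5.5 N at the start, 12 N fully out; let go, it snaps back.
- panel (a joint): tilt of the solar module in rad: about 1.31 (nearly upright) at the start, 0 = level on its rests. The index plate has a hole every 15 degrees. Once the pin is out, a damper lets the module sink away from the robot in 2 to 4 s without help; while the pin is in, it is locked.
- stand: tilting stand of slotted aluminium, fixed to the table, 200 mm deep, 390 wide. Origin on the table under the middle of the module's pivot, which lies along own y (left), 125 mm up; own x points away from the robot. In mm: posts y = +-147; knob x = -65, y = -199; two rests x = 55, y = +-75, 116 high; round index plate, 156 across, on the pivot at y = -129.
- panel_top_edge (a point): middle of the module's upper edge. The module is 240 mm wide, 18 thick, 200 from edge to edge, its pivot 160 mm from this edge. At the start this edge is 280 mm above the table and 41 mm behind the pivot; level, 125 mm above the table and 160 mm behind it.
- can_center (a point): aluminium spray can with a white label and cap, upright on the table behind the module: 52 mm across up to 116 mm above the table, the cap above 42 across, 145 high in all, 0.15 to 0.31 kg. Point: on its axis, half-way up (72.5 mm); z is up when upright. It stands 120 to 132 mm behind the pivot line, within 50 mm of the stand's middle.
- can: the same spray can; origin at the centre of its underside
- tray: grey open tray at the right front, fixed, 240 x 150 mm, 35 high, walls and floor 5 mm; origin at the centre of its underside, own x along its length (away from the robot). The bottle stands 60 to 75 mm from the middle towards -x; the rest is free: +45 mm along x is a good place for the can.
- bottle: white plastic bottle with black cap, 62 mm across, 160 high, standing in the near end of the tray; origin at the centre of its underside; to be left alone
- multimeter: handheld multimeter lying on its back, 78 x 155 x 38 mm, near the robot; origin at the centre of its underside; to be left alone
- screwdriver: screwdriver with black handle, 190 mm long, lying to the right behind the stand; origin half-way along it, on the table; to be left alone
- tape: roll of black tape lying flat, 94 mm across, 19 high, behind the stand; origin at the centre of its underside; to be left alone
- jar: clear jar with a steel lid, 68 mm across, 75 high; origin at the centre of its underside; to be left alone
- battery: black block battery, 65 x 151 x 94 mm, 2 kg, to the left behind the stand; origin at the centre of its underside; to be left alone
- terminals: strip of grey terminals on a metal rail, 40 x 130 x 44 mm, left of the stand; origin at the centre of its underside; to be left alone

How it is judged (in metres and radians):
On the way, in this order (a step that is already met when the one before it is completed fails the run):
1. the spray can stands upright in the tray, let go (x of can_center in the frame of tray between -0.112 and 0.112 m and y of can_center in the frame of tray between -0.067 and 0.067 m and z of can_center in the frame of tray between 0.071 and 0.083 m and angle between can_center's own z axis and vertical below 0.1 rad and contact force between the fingers and can below 0.2 N and linear speed of can below 0.03 m/s and value of joint panel above 1.2 rad), for 0.2 s.
2. the plunger is pulled fully out by the fingers (value of joint plunger above 0.01 m and contact force between the fingers and plunger above 2 N), for 0.2 s.
3. the module has sunk level with the plunger held out (all of step 2 and value of joint panel below 0.03 rad), for 0.2 s.
At the end, for the whole second after the job is handed in: the fingers hold the plunger out (more than 10 of its 12 mm, with more than 2 N on it), the module lies level (under 0.03 rad), and the spray can stands upright (within 0.1 rad) on the tray's floor, untouched (all of step 3 and x of can_center in the frame of tray between -0.112 and 0.112 m and y of can_center in the frame of tray between -0.067 and 0.067 m and z of can_center in the frame of tray between 0.071 and 0.083 m and angle between can_center's own z axis and vertical below 0.1 rad and contact force between the fingers and can below 0.2 N and linear speed of can below 0.03 m/s); the arm keeps its last pose, push and grip.
It fails at once if a bystander is moved more than 25 mm (distance of any of bottle, multimeter, screwdriver, tape, jar, battery, terminals from where it was at the start of the episode above 0.025 m).
It also fails if it takes over 58 s, if anything falls off the work surface, if the arm or the gripper's body presses on something with over 40 N, if the wrist force passes 120 N, or if a joint passes its speed limit or range.

## Robot

A 6-joint arm with a two-finger parallel gripper is mounted at the origin on the work surface. World frame = base frame: x ahead of the robot, y to its left, z up, the work surface at z = 0. Lengths are in mm, angles in rad, forces in N, time in s.
With the tool pointing down it reaches from about 275 to 725 mm from the base axis. Payload 5.6 kg.
Tool frame: the origin (TCP) lies at the very end of the fingers, on their centre line; the grasp point (between the pads) lies 19 mm behind it (robot.pinch_z is the distance from the TCP to the grasp point, in mm); x points along the fingers, y is the direction in which the jaws open and shut, and the axes are right-handed (so a half turn about x gives the same grasp; the last joint's range is limited). The gripper opens to 85 mm and grips with 20 to 120 N. Pads are 22 mm wide; open, the fingers measure 114 mm over their backs; the gripper's body (76 mm by 85 mm) begins 54 mm behind the grasp point. The pads swing forward as they close: fully open they stand 13 mm farther back than shut.
Start: joints at [1.51, 0.255, 0.108, 0, -1.424, -0.285], TCP at [186.395, 517.446, 231.283] pointing down, gripper open.
Joint ranges: [-2.95, 2.95], [-1.21, 1.97], [-1.09, 1.5], [-2.87, 1.71], [-2.94, -0.07], [-3.05, 3.05]. Speed limits (rad/s): [2.57, 2.57, 3.14, 3.14, 3.14, 3.14].

## Interface

Orientations are given as a unit quaternion [x, y, z, w].
In Python, from bench import status, viewer, workorder, robot gives the robot as it stands.
- The arm moves only by the tool arm_command, never from a script. Its argument "deltas" is text: rows parted by semicolons, each of 5 numbers parted by spaces: the opening, from 0 (shut) to 1 (fully open), then the shift along the world's x, y, z in m, then the turn about the world's z in degrees. In form: gripper tx ty tz twist; .... A call has 1 to 10 rows; each row is the pose to reach, as a shift and turn from the pose commanded when the call began; what a row does not reach only later rows make up. A row lasts 1/8 s, in which the tool goes at most 62.5 mm and 10.7 degrees, less where a joint would pass 70% of its speed; a pose out of reach is approached as far as the arm can. A call with a gripper value outside its range is refused whole. The fingers move at their own pace and stop on an object; the grip force is fixed at half the most. Time passes only in rows, so rows that repeat a pose let the fingers close. It gives the time, the measured TCP pose, the force and the opening at its end, in the units of the state.
- status.observe(): the state, without advancing time (a new reading comes with each control period).
- viewer.read_camera(name): name is "scene" or "top"; returns a dict with "img" (400x640x3 uint8, red, green, blue), "fx", "fy", "cx", "cy" (pixels), "k1" (the pictures are not rectified: a ray, as slopes to the right and down, at radius r is drawn at 1 + k1 r^2 times it, then the intrinsics apply), "rvec" (rotation vector, rad) and "tvec" (3), from world to camera coordinates, as OpenCV has them. Camera axes: x right, y down, z forward; pixel columns grow to the right and rows downward; lengths in mm; the calibration is good to about 2 mm. A picture is of the moment at which its call begins. There is no depth.
- workorder.hand_in(): hands the job in, once; it reports no verdict.
Trained networks look in a picture, given as the dict that the camera call returned (one of the last four; its "shot" number tells which), for a name from the list of things; names that differ only in an ending like _2 or _b are one class to them, and where a whole thing is asked for, a point or a joint stands for the part that bears it (a point fixed in the world has none). Each returns a list of dicts, best first, with "confidence" (0 to 1); they miss things now and then, are a little off and sometimes report something else, mostly with a low value. They report only what shows in the picture. A call takes as long as a camera call.
- viewer.boxes_of(picture, name): "xyz" ([x, y, z] in mm, in world coordinates, good to about 4 mm: the middle of the surface that is visible of it).
- viewer.cut_out(picture, name): "pixels" (400x640 bool, what is visible of it).
The state is a dict: "clock": time; "joint_positions": joint angles; "joint_velocities": joint speeds; "tau": joint torques, N m; "tcp_pos": TCP position; "tool_rot": TCP orientation; "wrist_force": force on the tool from outside, world axes, zero at the start; "torque": the same for the moment, N m; "finger_gap": finger opening in mm.
Only numpy, scipy, OpenCV 4.12 (cv2) and the standard library are available. Lean on these libraries where they do the work, as an engineer would, in place of code of your own. Each camera call takes 0.05 s, during which the arm holds its last target.

## Working session

There is one attempt and no reset: what is moved stays moved. The work goes in short steps, Python scripts to look and compute and a tool call to move; the robot and the scene stay as the last step left them, time stands still between calls to the robot, and variables do not carry over. Pictures are saved under pics/ and viewed, and the job is handed in when it is done.

Besides the shell and the picture viewer there is one more tool, called in YAML: its name, and indented under it one key for each argument. arm_command: Moves the arm, as the interface text tells. Its arguments: {"type":"object","properties":{"deltas":{"type":"string"}},"required":["deltas"]}

```bash
ls; mkdir -p pics
python3 - <<'E'
from bench import status, viewer, workorder, robot
import cv2
print(status.observe())
print([a for a in dir(robot) if a[0]!='_'])
for n in("scene","top"):
    p=viewer.read_camera(n); cv2.imwrite(f"pics/{n}0.png",p["img"][:,:,::-1]); print({k:v for k,v in p.items() if k!='img'})
    for t in ["knob","can","tray","bottle","stand","panel_top_edge","can_center","jar","tape","screwdriver","battery","terminals","multimeter"]:
        r=viewer.boxes_of(p,t); print(n,t,[(list(map(lambda v:round(float(v)),d["xyz"])),round(d["confidence"],2)) for d in r[:2]])
E
```

```text
pics
{'clock': 0.0, 'joint_positions': array([ 1.50962092e+00,  2.55748602e-01,  1.06965397e-01, -4.82056816e-04,
       -1.42394157e+00, -2.84561177e-01]), 'joint_velocities': array([-0.001521  ,  0.00034273,  0.00067521, -0.00018973,  0.0016476 ,
        0.00106047]), 'tau': array([-2.11724432e-04, -3.86634493e+01,  2.37942106e+01,  5.36516994e+00,
       -6.07888360e-03,  8.47201477e-06]), 'tcp_pos': array([186.18162027, 516.96848023, 230.37837525]), 'tool_rot': array([-0.69647148,  0.12234946,  0.69665454,  0.12095676]), 'wrist_force': array([ 1.57022477,  0.78149101, -0.24581381]), 'torque': array([ 0.03877977, -0.003582  , -0.03393053]), 'finger_gap': 85.45952774190141}
['MotionError', 'pinch_z']
{'fx': 417.0163033055457, 'fy': 417.0163033055457, 'cx': 320.18620159179994, 'cy': 204.88804123848908, 'k1': -0.05780201328764488, 'rvec': array([ 2.3914372 ,  0.80565097, -0.24184921]), 'tvec': array([-467.53795446, -182.1448892 , 1351.35765067]), 'shot': 1}
scene knob [([518, -89, 130], 0.46)]
scene can [([695, 99, 98], 0.71)]
scene tray [([587, 4, 116], 0.63), ([483, -387, 9], 0.57)
[... 663 characters left out ...]
22,  0.12548965]), 'tvec': array([  30.82841651,  566.29937989, 1319.75206064]), 'shot': 2}
top knob []
top can [([674, 111, 121], 0.61), ([686, -208, 25], 0.24)]
top tray [([489, -378, 1], 0.56)]
top bottle [([406, -358, 109], 0.96), ([785, 2, 20], 0.39)]
top stand [([557, 115, 147], 0.95), ([674, 111, 120], 0.58)]
top panel_top_edge [([570, 120, 199], 0.84)]
top can_center [([675, 109, 126], 0.68)]
top jar [([404, 412, 75], 0.83)]
top tape [([785, 1, 18], 0.76), ([674, 111, 122], 0.64)]
top screwdriver [([688, -202, 24], 0.76)]
top battery [([716, 360, 94], 0.85), ([568, 120, 202], 0.65)]
top terminals [([552, 466, 41], 0.9), ([570, 118, 201], 0.72)]
top multimeter [([303, 253, 36], 0.93)]
```

View pics/scene0.png

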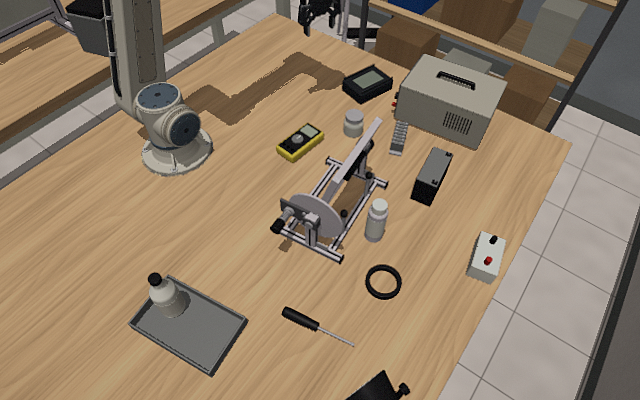

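View pics/top0.png

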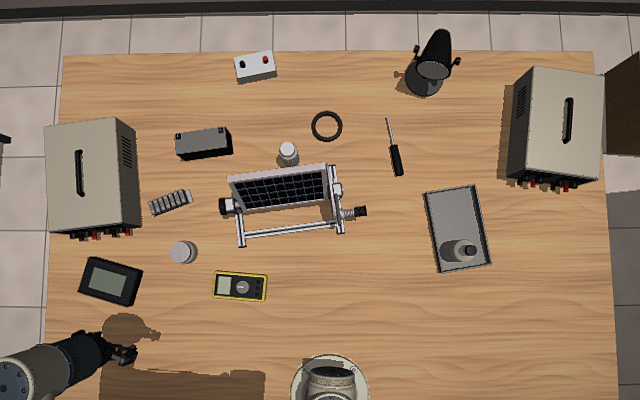

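```bash
cat > h.py <<'E'
import numpy as np, cv2
from bench import status, viewer, workorder, robot
def K(p): return np.array([[p["fx"],0,p["cx"]],[0,p["fy"],p["cy"]],[0,0,1.]]), np.array([p["k1"],0,0,0,0.])
def ray(p,uv):
    k,d=K(p); n=cv2.undistortPoints(np.array(uv,float).reshape(-1,1,2),k,d).reshape(-1,2)
    R=cv2.Rodrigues(p["rvec"])[0]; C=-R.T@p["tvec"]
    return C,np.c_[n,np.ones(len(n))]@R
def onz(p,uv,z):
    C,D=ray(p,uv); return C+D*((z-C[2])/D[:,2])[:,None]
def proj(p,X):
    k,d=K(p); return cv2.projectPoints(np.array(X,float).reshape(-1,1,3),p["rvec"],p["tvec"],k,d)[0].reshape(-1,2)
def crop(p,u0,v0,u1,v1,s,name,pts=()):
    im=np.ascontiguousarray(cv2.resize(p["img"][v0:v1,u0:u1,::-1],None,fx=s,fy=s,interpolation=cv2.INTER_CUBIC))
    for (u,v) in pts: cv2.circle(im,(int((u-u0+.5)*s),int((v-v0+.5)*s)),2,(0,0,255),-1)
    cv2.imwrite("pics/"+name,im)
E
python3 - <<'E'
from h import *
a=viewer.read_camera("top"); b=viewer.read_camera("scene")
crop(a,210,130,380,250,4.5,"t1.png"); crop(b,260,110,400,270,3.7,"s1.png")
crop(a,410,170,510,290,4,"t2.png")
for p in(a,b):
  for n in("tray","can","bottle","knob","plunger","stand"):
    r=viewer.cut_out(p,n)
    for m in r[:2]:
      v,u=np.nonzero(m["pixels"]); print(n,round(m["confidence"],2),len(u),u.min(),u.max(),v.min(),v.max(),u.mean(),v.mean())
      if n=="tray": print(cv2.boxPoints(cv2.minAreaRect(np.c_[u,v].astype(np.float32))))
E
```

```text
tray 0.55 3747 425 490 184 272 456.9975980784628 224.71230317587404
[[423.6008  191.96419]
 [477.2819  182.37828]
 [491.89255 264.1978 ]
 [438.21146 273.7837 ]]
can 0.72 362 279 297 142 165 288.16574585635357 153.29834254143645
bottle 0.96 596 444 476 239 261 460.0251677852349 250.51677852348993
knob 0.55 104 354 366 206 216 359.7307692307692 211.2596153846154
stand 0.95 6044 217 366 162 248 285.2734943745864 196.72948378557246
tray 0.7 5581 128 246 276 376 191.6633219853073 328.69933703637344
[[125.77373 325.26962]
 [161.60832 266.73978]
 [248.53471 319.96   ]
 [212.70012 378.48984]]
can 0.75 781 365 388 198 241 376.2279129321383 219.68501920614597
knob 0.68 152 271 285 218 232 277.8421052631579 225.2434210526316
plunger 0.67 159 270 284 218 232 277.0125786163522 225.1572327044025
plunger 0.39 979 276 324 124 161 299.89070480081716 141.91011235955057
stand 0.82 5684 270 388 118 263 329.71481351161157 201.98680506685432
```

View pics/t1.png

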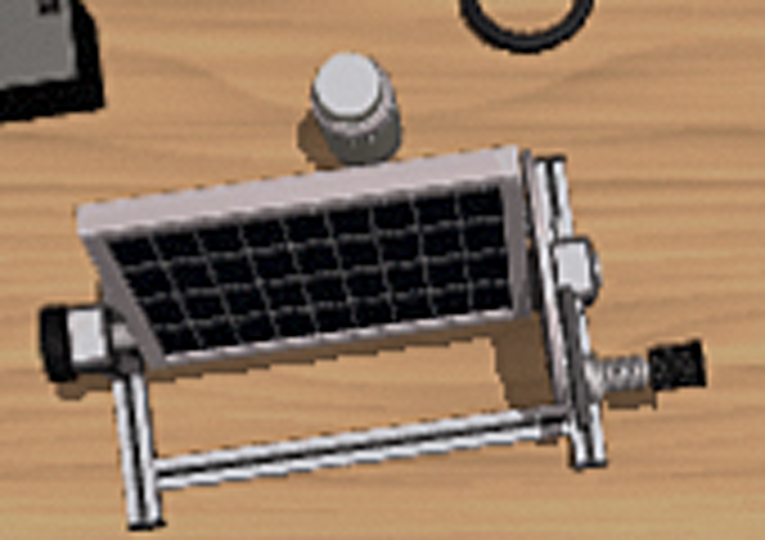

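View pics/s1.png

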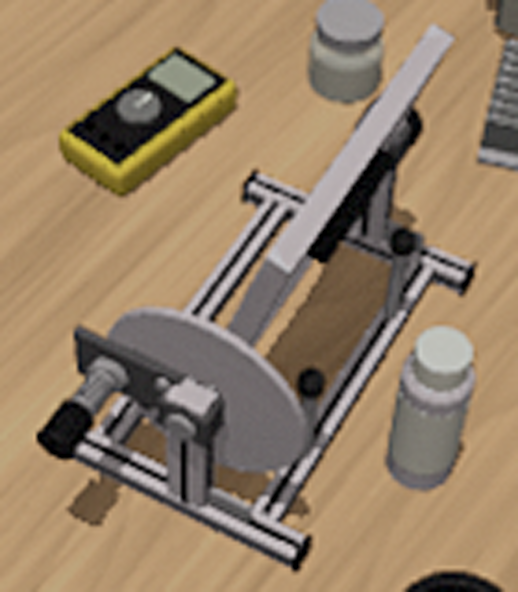

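View pics/t2.png

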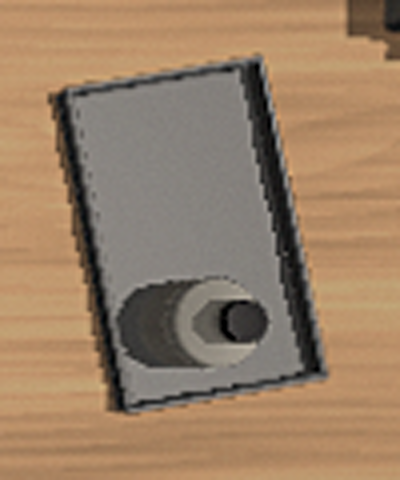

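```bash
cat > fit.py <<'E'
from h import *
from scipy.optimize import least_squares
a=viewer.read_camera("top"); b=viewer.read_camera("scene")
T=lambda x,y:(210+x/4.5-.5,130+y/4.5-.5); S=lambda x,y:(260+x/3.7-.5,110+y/3.7-.5)
obs=[("t",T(88,222),(41,120,280)),("t",T(520,163),(41,-120,280)),("t",(359.7,211.3),(-65,-201,130)),("s",(277.8,225.2),(-65,-201,130)),
("s",S(448,36),(41,120,280)),("s",S(280,262),(41,-120,280)),("t",T(160,362),(-19,120,88.7)),("t",T(527,315),(-19,-120,88.7))]
def W(q,m):
    c,s=np.cos(q[2]),np.sin(q[2]); return np.array([q[0]+c*m[0]-s*m[1],q[1]+s*m[0]+c*m[1],m[2]])
def res(q): return np.concatenate([proj(a if o[0]=="t" else b,W(q,o[2]))[0]-o[1] for o in obs])
r=least_squares(res,[570,110,.1],x_scale=[10,10,.1],loss="soft_l1"); q=r.x
print("stand",q); print(res(q).reshape(-1,2).round(1))
print("knob",W(q,(-65,-199,125)), "R post top",W(q,(0,-147,142)))
# can: joint fit of cap top, base via silhouette
def sil(p,c):
    t=np.linspace(0,2*np.pi,40); X=[]
    for rr,z in((26,0),(26,116),(21,116),(21,145)): X+=[(c[0]+rr*np.cos(x),c[1]+rr*np.sin(x),z) for x in t]
    return proj(p,X)
ms=viewer.cut_out(b,"can")[0]["pixels"]; v,u=np.nonzero(ms)
mt=viewer.cut_out(a,"can")[0]["pixels"]; v2,u2=np.nonzero(mt)
def rc(c):
    s=sil(b,c); t=sil(a,c)
    return [s[:,0].min()-u.min(),s[:,0].max()-u.max(),s[:,1].min()-v.min(),s[:,1].max()-v.max(),t[:,0].min()-u2.min(),t[:,0].max()-u2.max(),t[:,1].min()-v2.min()]
r=least_squares(rc,[690,100],x_scale=10); print("can",r.x,np.round(r.fun,1))
c,s=np.cos(q[2]),np.sin(q[2]); d=r.x-q[:2]; print("can in stand",c*d[0]+s*d[1],-s*d[0]+c*d[1])
P2=lambda x,y:(410+x/4-.5,170+y/4-.5)
cor=onz(a,[P2(62,93),P2(261,60),P2(325,375),P2(115,410)],35)
print(cor.round(), cor.mean(0).round(1)); l=cor[[0,1]].mean(0)-cor[[2,3]].mean(0); print(np.linalg.norm(l),np.degrees(np.arctan2(l[1],l[0])))
yaw=np.arctan2(l[1],l[0]);print("place",cor.mean(0)[:2]+45*np.array([np.cos(yaw),np.sin(yaw)]))
crop(a,210,130,380,250,4.5,"t3.png",np.vstack([proj(a,[W(q,m) for m in [(-65,-199,125),(41,120,280),(41,-120,280),(0,-147,142),(55,75,116),(55,-75,116)]]),sil(a,r.x)[::3]]))
crop(b,260,110,400,270,3.7,"s3.png",np.vstack([proj(b,[W(q,m) for m in [(-65,-199,125),(-65,-217,125),(-65,-185,125),(41,120,280),(41,-120,280),(0,-147,142),(55,75,116),(55,-75,116)]]),sil(b,r.x)[::3]]))
E
python3 fit.py
```

```text
stand [5.54353904e+02 1.21050049e+02 1.21894939e-01]
[[-2.4 -1.1]
 [ 0.2 -0.6]
 [-0.  -1. ]
 [-0.6 -0.6]
 [-1.3 -1.5]
 [-1.9  0.6]
 [-2.3 -0. ]
 [ 1.  -0.4]]
knob [514.03327062 -84.37693738 125.        ] R post top [572.22811926 -24.85921237 142.        ]
can [683.42893565 112.11639926] [-1.  -0.4 -1.1  1.2 -1.3  0.5 -1.2]
can in stand 127.03102405899212 -24.562021121315844
[[ 574. -286.   35.]
 [ 598. -434.   35.]
 [ 368. -471.   35.]
 [ 344. -317.   35.]] [ 470.8 -377.    35. ]
232.23164142635946 8.349138766600097
place [ 515.3623859 -370.4659271]
```

View pics/t3.png

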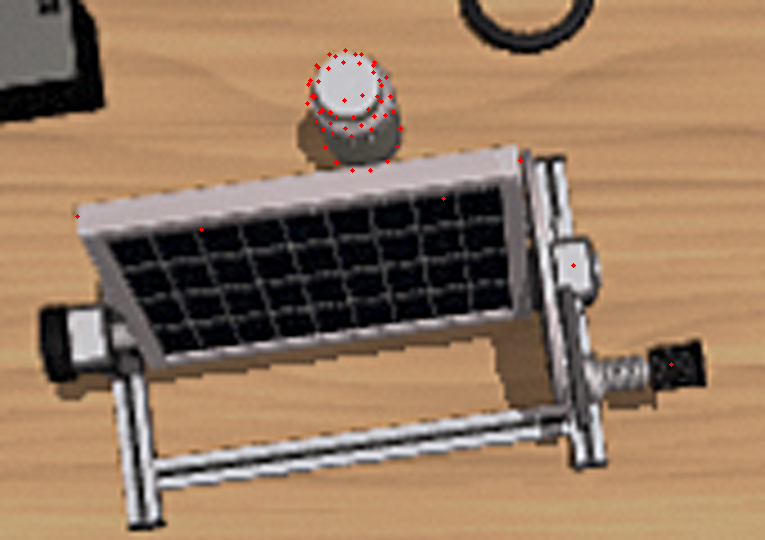

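View pics/s3.png

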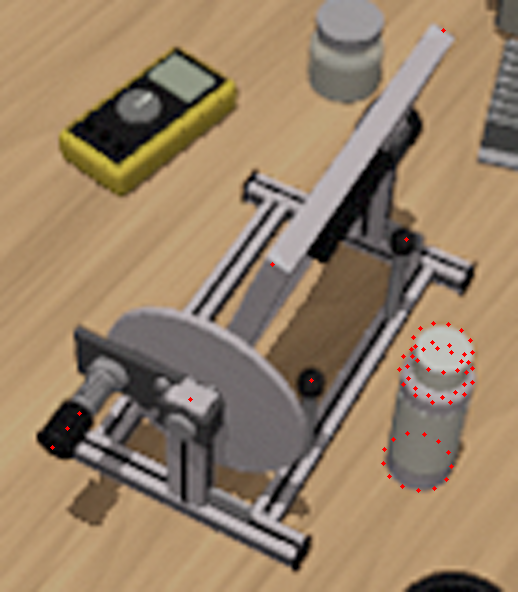

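Run:
```python
from h import *
from scipy.spatial.transform import Rotation as Ro
R=Ro.from_quat(status.observe()["tool_rot"]).as_matrix(); print(R.round(3)); print(np.degrees(np.arctan2(R[1,1],R[0,1])))
```

```text
[[-0.    -0.339 -0.941]
 [-0.    -0.941  0.339]
 [-1.     0.    -0.   ]]
-109.81319803888093
```

arm_command:
  deltas: "1 0 0 0.05 0; 1 0 0 0.1 0; 1 0 0 0.14 0; 1 0 0 0.14 0"

```text
clock: 2.8
tcp_pos: [186.9, 518.4, 374.9]
tool_rot: [0.697, -0.119, -0.696, -0.124]
wrist_force: [-0.3, 0.7, -0.3]
finger_gap: 85.4
```

arm_command:
  deltas: "1 0.025 -0.02 0 3; 1 0.07 -0.05 0 8; 1 0.12 -0.09 0 14; 1 0.17 -0.13 0 20; 1 0.22 -0.17 0 27; 1 0.27 -0.21 0 27; 1 0.32 -0.25 0 27; 1 0.37 -0.29 0 27; 1 0.42 -0.33 0 27; 1 0.45 -0.365 0 27"

```text
clock: 4.05
tcp_pos: [637.8, 151.1, 369.4]
tool_rot: [-0.705, -0.044, 0.707, -0.045]
wrist_force: [1.0, 0.9, -0.5]
finger_gap: 85.7
```

arm_command:
  deltas: "1 0.03 -0.025 0 0; 1 0.047 -0.04 0 0; 1 0.047 -0.04 0 0; 1 0.047 -0.04 0 0"

```text
clock: 4.55
tcp_pos: [683.2, 112.8, 370.7]
tool_rot: [-0.705, -0.044, 0.706, -0.044]
wrist_force: [0.7, -0.2, 0.9]
finger_gap: 85.2
```

Run:
```python
from h import *
s=status.observe(); print(s["clock"],s["tcp_pos"],s["joint_positions"])
for n in("scene","top"):
    p=viewer.read_camera(n); cv2.imwrite(f"pics/{n}1.png",p["img"][:,:,::-1])
```

```text
4.55 [683.21024519 112.84868742 370.74794055] [ 3.88475101e-01  6.40100897e-01  1.07001780e+00 -1.68223613e-04
 -2.00152165e+00  1.30798493e+00]
```

View pics/scene1.png

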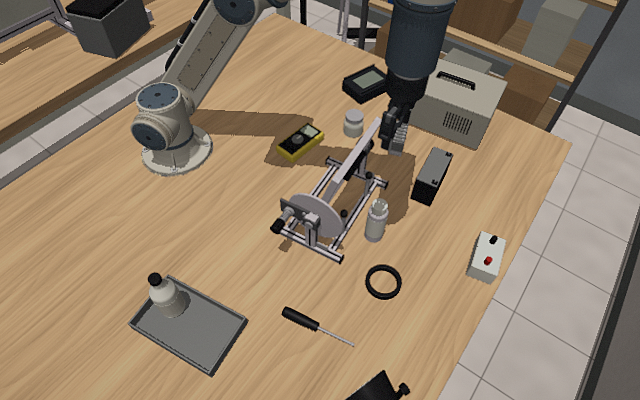

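View pics/top1.png

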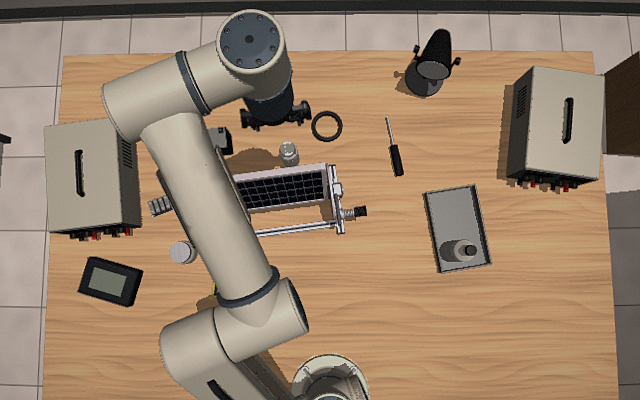

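Run:
```python
from h import *
p=viewer.read_camera("scene")
for h in range(0,340,20): print(h, proj(p,[(683.2,112.8,371+h)])[0].round(), (proj(p,[(683.2-50,112.8,371+h)])[0]-proj(p,[(683.2+50,112.8,371+h)])[0]).round())
crop(p,340,0,480,170,3.5,"s4.png",[proj(p,[(683.2,112.8,371+h)])[0] for h in range(0,240,20)])
```

```text
0 [393. 139.] [-41. -21.]
20 [395. 132.] [-42. -21.]
40 [396. 125.] [-43. -21.]
60 [398. 117.] [-44. -21.]
80 [399. 109.] [-44. -21.]
100 [401. 101.] [-45. -21.]
120 [403.  93.] [-46. -21.]
140 [405.  84.] [-47. -21.]
160 [407.  75.] [-48. -21.]
180 [409.  66.] [-50. -21.]
200 [411.  56.] [-51. -21.]
220 [413.  45.] [-52. -21.]
240 [415.  35.] [-53. -21.]
260 [418.  23.] [-55. -21.]
280 [420.  12.] [-56. -21.]
300 [423.  -1.] [-57. -21.]
320 [426. -13.] [-59. -21.]
```

View pics/s4.png

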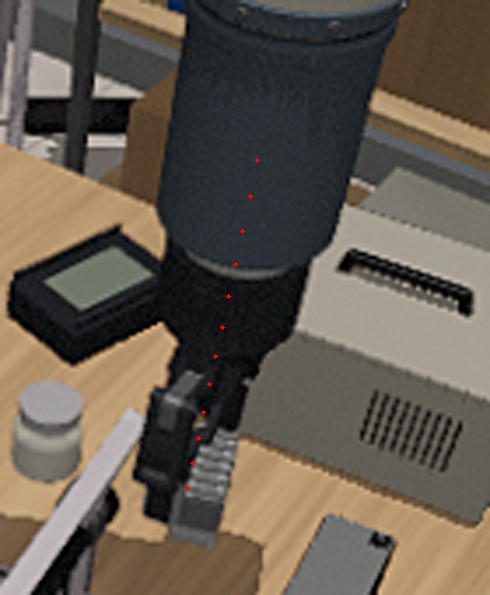

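arm_command:
  deltas: "1 0 0 -0.05 0; 1 0 0 -0.1 0; 1 0 0 -0.15 0; 1 0 0 -0.2 0; 1 0 0 -0.23 0; 1 0 0 -0.255 0; 1 0 0 -0.275 0; 1 0 0 -0.292 0; 1 0 0 -0.292 0; 1 0 0 -0.292 0"

```text
clock: 5.95
tcp_pos: [683.9, 112.7, 80.4]
tool_rot: [0.706, 0.044, -0.705, 0.044]
wrist_force: [0.5, -1.3, 0.3]
finger_gap: 85.4
```

Run:
```python
from h import *
for n,w in(("scene",(300,100,460,280)),("top",(190,20,370,220))):
    p=viewer.read_camera(n); crop(p,*w,3,n+"5.png")
```

```text
(no output)
```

View pics/scene5.png

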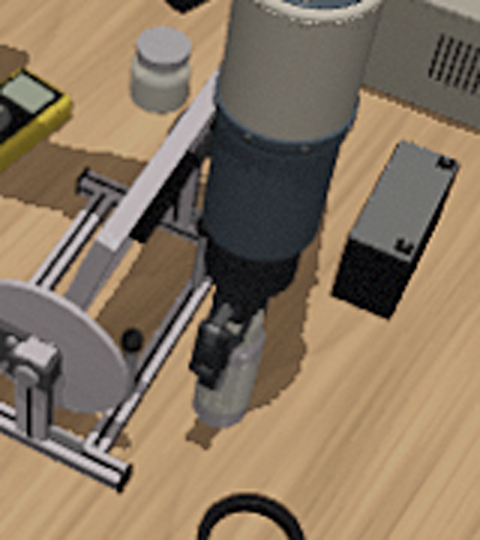

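arm_command:
  deltas: "0 0 0 0 0; 0 0 0 0 0; 0 0 0 0 0; 0 0 0 0 0; 0 0 0 0 0; 0 0 0 0 0"

```text
clock: 6.8
tcp_pos: [683.9, 112.3, 80.1]
tool_rot: [0.706, 0.044, -0.705, 0.044]
wrist_force: [-0.5, -0.8, 4.8]
finger_gap: 50.3
```

arm_command:
  deltas: "0 0 0 0.02 0; 0 0 0 0.06 0; 0 0 0 0.11 0; 0 0 0 0.16 0; 0 0 0 0.21 0; 0 0 0 0.25 0; 0 0 0 0.28 0; 0 0 0 0.29 0; 0 0 0 0.29 0"

```text
clock: 7.92
tcp_pos: [683.7, 113.0, 368.3]
tool_rot: [-0.705, -0.045, 0.706, -0.044]
wrist_force: [-0.5, 0.5, -1.3]
finger_gap: 50.4
```

Run:
```python
from h import *
p=viewer.read_camera("scene"); crop(p,300,0,460,270,2.2,"s6.png")
```

```text
(no output)
```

View pics/s6.png

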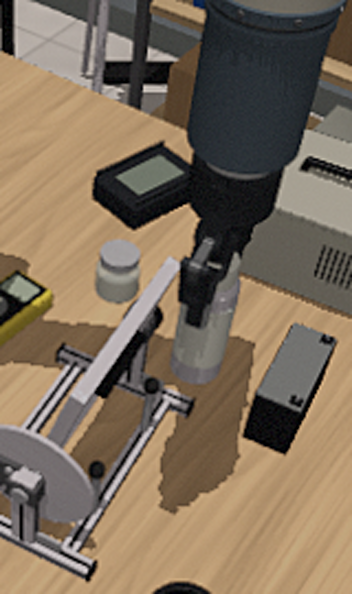

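arm_command:
  deltas: "0 0 -0.02 0 0; 0 -0.005 -0.06 0 0; 0 -0.015 -0.11 0 0; 0 -0.03 -0.16 0 0; 0 -0.05 -0.21 0 0; 0 -0.07 -0.26 0 0; 0 -0.09 -0.31 0 0; 0 -0.11 -0.36 0 0; 0 -0.13 -0.41 0 0; 0 -0.15 -0.45 0 1"

```text
clock: 9.22
tcp_pos: [531.3, -339.8, 368.2]
tool_rot: [-0.705, -0.05, 0.706, -0.05]
wrist_force: [-0.3, -0.3, -2.0]
finger_gap: 50.4
```

arm_command:
  deltas: "0 -0.009 -0.022 0 0; 0 -0.013 -0.032 0 0; 0 -0.013 -0.032 -0.02 0; 0 -0.013 -0.032 -0.06 0; 0 -0.013 -0.032 -0.11 0; 0 -0.013 -0.032 -0.15 0; 0 -0.013 -0.032 -0.18 0; 0 -0.013 -0.032 -0.2 0; 0 -0.013 -0.032 -0.2 0"

```text
clock: 10.35
tcp_pos: [519.2, -368.4, 167.1]
tool_rot: [-0.704, -0.052, 0.707, -0.05]
wrist_force: [-0.2, -0.3, -0.7]
finger_gap: 50.5
```

Run:
```python
from h import *
for n,w in(("scene",(80,180,300,400)),("top",(390,120,560,300))):
    p=viewer.read_camera(n); crop(p,*w,2.6,n+"7.png")
```

```text
(no output)
```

View pics/scene7.png

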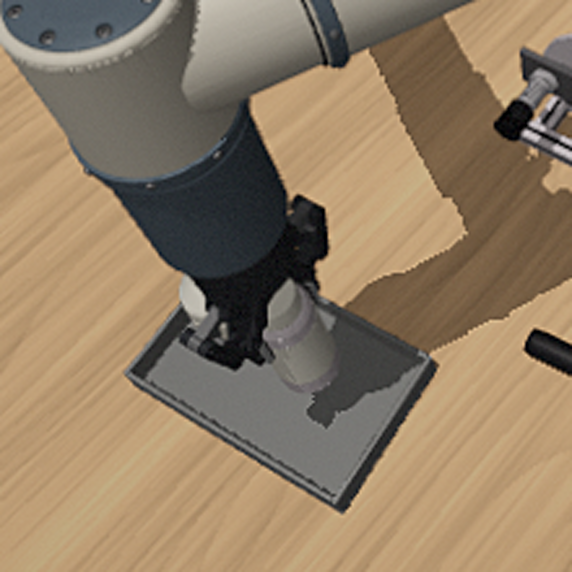

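View pics/top7.png

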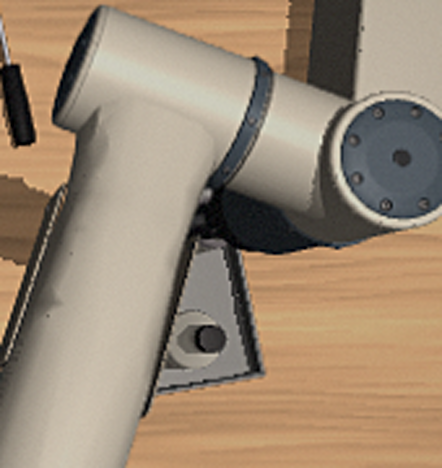

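arm_command:
  deltas: "0 0 0 -0.03 0; 0 0 0 -0.055 0; 0 0 0 -0.07 0; 0 0 0 -0.078 0; 0 0 0 -0.082 0; 0 0 0 -0.084 0; 0 0 0 -0.084 0; 0 0 0 -0.084 0"

```text
clock: 11.45
tcp_pos: [520.6, -369.7, 85.8]
tool_rot: [0.706, 0.05, -0.705, 0.051]
wrist_force: [0.5, 0.7, -1.8]
finger_gap: 50.7
```

arm_command:
  deltas: "0 0 0 -0.001 0; 0 0 0 -0.001 0; 0 0 0 -0.001 0"

```text
clock: 11.82
tcp_pos: [520.7, -369.7, 85.0]
tool_rot: [0.706, 0.05, -0.705, 0.051]
wrist_force: [-0.3, 1.2, 4.7]
finger_gap: 50.7
```

Contact with the floor; release, wait, and rise.

arm_command:
  deltas: "1 0 0 0 0; 1 0 0 0 0; 1 0 0 0 0; 1 0 0 0 0; 1 0 0 0 0; 1 0 0 0 0"

```text
clock: 12.58
tcp_pos: [520.4, -369.5, 84.3]
tool_rot: [-0.705, -0.05, 0.705, -0.05]
wrist_force: [0.2, 0.3, -0.1]
finger_gap: 85.5
```

arm_command:
  deltas: "1 0 0 0.015 0; 1 0 0 0.05 0; 1 0 0 0.1 0; 1 0 0 0.15 0; 1 0 0 0.2 0; 1 0 0 0.22 0; 1 0 0 0.22 0"

```text
clock: 13.45
tcp_pos: [520.9, -370.0, 307.6]
tool_rot: [0.707, 0.049, -0.704, 0.051]
wrist_force: [0.0, 0.2, -0.7]
finger_gap: 85.6
```

arm_command:
  deltas: "1 0 0 0 -10; 1 0 0 0 -20; 1 0 0 0 -30; 1 0 0 0 -40; 1 0 0 0 -50; 1 0 0 0 -60; 1 0 0 0 -70; 1 0 0 0 -80; 1 0 0 0 -91; 1 0 0 0 -91"

```text
clock: 14.7
tcp_pos: [520.1, -369.4, 303.6]
tool_rot: [-0.53, 0.467, 0.531, 0.467]
wrist_force: [-0.3, -0.1, 0.0]
finger_gap: 85.3
```

Run:
```python
from h import *
from scipy.optimize import least_squares
a=viewer.read_camera("top"); b=viewer.read_camera("scene")
cv2.imwrite("pics/top8.png",a["img"][:,:,::-1]);cv2.imwrite("pics/scene8.png",b["img"][:,:,::-1])
yaw=.1219; ex=np.array([np.cos(yaw),np.sin(yaw),0]); ey=np.array([-np.sin(yaw),np.cos(yaw),0]); ez=np.array([0,0,1.])
t=np.linspace(0,2*np.pi,48,endpoint=False)
def hull(p,c):
    C=np.array([c[0],c[1],125.]); X=[]
    for r,y in((13,14),(13,-14),(15,-14),(15,-18)): X+=[C+r*np.cos(x)*ex+r*np.sin(x)*ez+y*ey for x in t]
    return cv2.convexHull(proj(p,X).astype(np.float32)).reshape(-1,2)
def mom(h): m=cv2.moments(h.reshape(-1,1,2)); return np.array([m["m10"]/m["m00"],m["m01"]/m["m00"]]),m["m00"]
O=[]
for p,w in((a,(335,190,385,230)),(b,(255,205,305,250))):
    m=viewer.cut_out(p,"knob"); print([round(d["confidence"],2) for d in m])
    if m: v,u=np.nonzero(m[0]["pixels"]); print(u.mean(),v.mean(),len(u))
    # dark threshold
    g=p["img"].max(2); M=np.zeros_like(g); M[w[1]:w[3],w[0]:w[2]]=(g[w[1]:w[3],w[0]:w[2]]<60)
    n,l,st,ce=cv2.connectedComponentsWithStats(M); print(st[1:].tolist(),ce[1:].round(1).tolist())
    if m: O.append((p,np.array([u.mean(),v.mean()])))
f=lambda c:np.concatenate([mom(hull(p,c))[0]-o for p,o in O])
r=least_squares(f,[514,-84],x_scale=5); print(r.x,r.fun.round(2),[mom(hull(p,r.x))[1] for p,_ in O])
for p,o in O: print(least_squares(lambda c:mom(hull(p,c))[0]-o,[514,-84],x_scale=5).x)
crop(a,335,190,385,230,10,"t9.png",hull(a,r.x)); crop(b,255,205,305,250,10,"s9.png",hull(b,r.x))
c=viewer.cut_out(b,"can"); print([ (d["confidence"],) for d in c])
```

```text
[0.57]
479.6820143884892 250.08776978417265 695
[[337, 195, 1, 1, 1], [342, 194, 1, 1, 1], [340, 196, 2, 2, 4], [335, 200, 1, 5, 5], [354, 205, 13, 12, 122], [336, 207, 1, 5, 5], [337, 214, 1, 6, 6], [338, 221, 4, 9, 14], [335, 222, 1, 1, 1]] [[337.0, 195.0], [342.0, 194.0], [340.5, 196.5], [335.0, 202.0], [360.0, 211.0], [336.0, 209.0], [337.0, 216.5], [339.4, 225.3], [335.0, 222.0]]
[0.66]
277.8036809815951 225.28220858895705 163
[[281, 205, 24, 20, 127], [270, 218, 35, 22, 177], [289, 219, 6, 9, 12], [292, 223, 6, 7, 9], [281, 233, 1, 1, 1], [283, 234, 3, 2, 3], [287, 236, 1, 1, 1], [289, 237, 1, 1, 1], [291, 238, 1, 1, 1], [294, 240, 2, 1, 2], [297, 241, 3, 2, 3], [301, 243, 3, 2, 3]] [[295.1, 212.4], [279.5, 227.0], [291.1, 223.2], [294.4, 226.6], [281.0, 233.0], [284.0, 234.7], [287.0, 236.0], [289.0, 237.0], [291.0, 238.0], [294.5, 240.0], [298.0, 241.7], [302.0, 243.7]]
[514.00000194 -84.        ] [-120.06  -39.63   -0.62    0.68] [130.15578322368674, 177.2212404499296]
[514.00000194 -84.        ]
[514.508684   -83.99988399]
[(0.82,)]
```

View pics/t9.png

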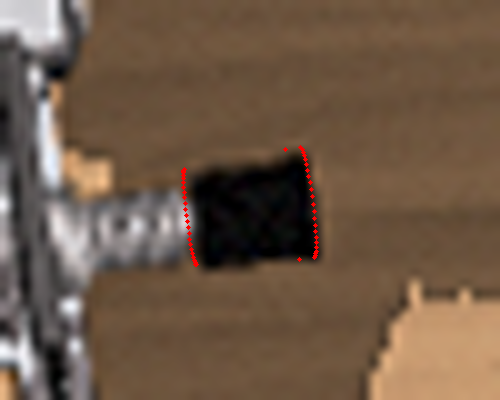

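View pics/s9.png

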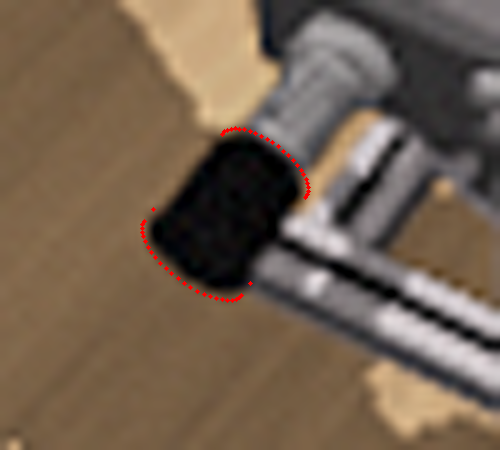

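View pics/scene8.png

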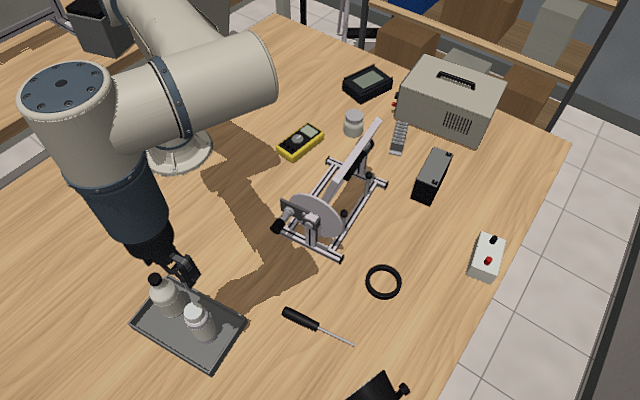

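arm_command:
  deltas: "1 0 0.03 0 0; 1 -0.002 0.08 0 0; 1 -0.003 0.13 0 0; 1 -0.005 0.18 0 0; 1 -0.006 0.23 0 0; 1 -0.006 0.265 0 0; 1 -0.006 0.284 0 0; 1 -0.006 0.284 -0.03 0; 1 -0.006 0.284 -0.08 0; 1 -0.006 0.284 -0.1 0"

```text
clock: 16.2
tcp_pos: [512.8, -85.3, 201.4]
tool_rot: [-0.529, 0.468, 0.532, 0.466]
wrist_force: [0.1, -0.0, 0.3]
finger_gap: 85.4
```

arm_command:
  deltas: "1 0 0 -0.02 0; 1 0 0 -0.03 0; 1 0 0 -0.03 0; 1 0 0 -0.03 0"

```text
clock: 16.7
tcp_pos: [515.0, -85.6, 175.3]
tool_rot: [0.531, -0.467, -0.53, -0.468]
wrist_force: [0.3, 0.3, -0.9]
finger_gap: 85.7
```

Run:
```python
from h import *
p=viewer.read_camera("scene"); crop(p,200,80,360,280,2.9,"s10.png")
p=viewer.read_camera("top"); crop(p,300,120,420,260,4,"t10.png")
```

```text
(no output)
```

View pics/s10.png

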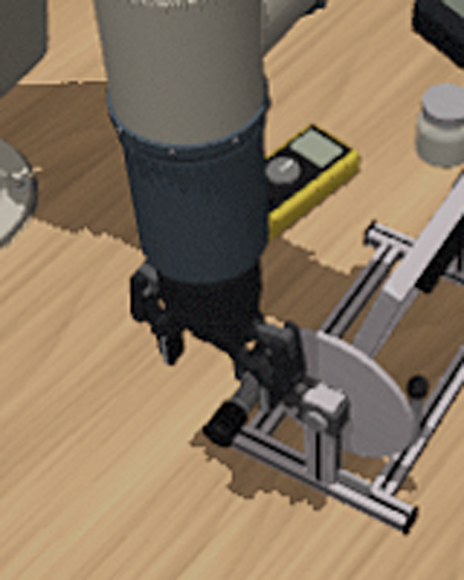

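View pics/t10.png

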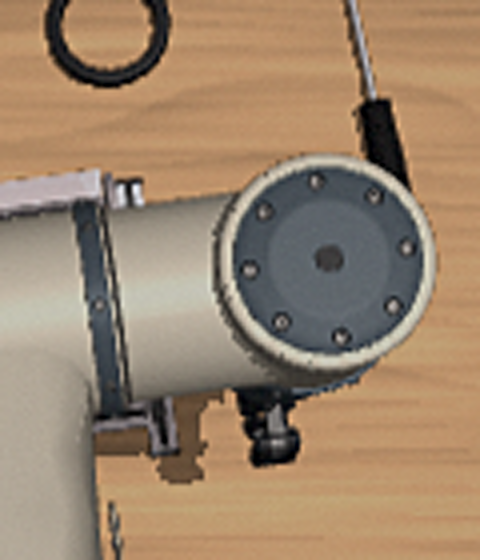

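arm_command:
  deltas: "1 0 0 -0.02 0; 1 0 0 -0.04 0; 1 0 0 -0.055 0; 1 0 0 -0.065 0; 1 0 0 -0.071 0; 1 0 0 -0.071 0; 1 0 0 -0.071 0"

```text
clock: 17.68
tcp_pos: [514.8, -85.6, 103.8]
tool_rot: [0.531, -0.467, -0.53, -0.468]
wrist_force: [0.2, 1.1, -0.5]
finger_gap: 85.6
```

Run:
```python
from h import *
p=viewer.read_camera("scene"); crop(p,220,140,340,270,4.4,"s11.png")
```

```text
(no output)
```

View pics/s11.png

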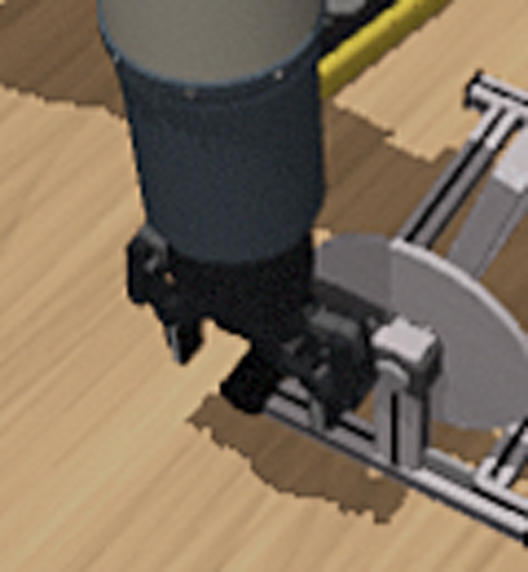

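arm_command:
  deltas: "0 0 0 0 0; 0 0 0 0 0; 0 0 0 0 0; 0 0 0 0 0; 0 0 0 0 0; 0 0 0 0 0; 0 0 0 0 0; 0 0 0 0 0"

```text
clock: 18.73
tcp_pos: [513.9, -85.7, 103.5]
tool_rot: [-0.53, 0.468, 0.531, 0.467]
wrist_force: [-3.9, 1.1, 5.9]
finger_gap: 24.5
```

Run:
```python
from h import *
p=viewer.read_camera("scene"); crop(p,220,140,340,270,4.4,"s12.png")
```

```text
(no output)
```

View pics/s12.png

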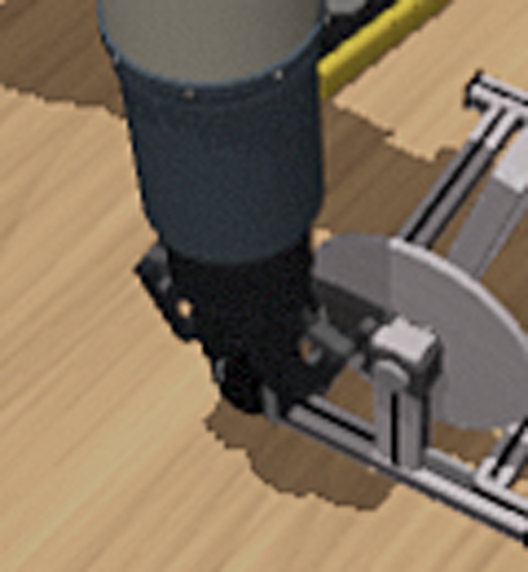

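arm_command:
  deltas: "0 0.0004 -0.003 0 0; 0 0.0007 -0.006 0 0; 0 0.001 -0.008 0 0; 0 0.0012 -0.01 0 0; 0 0.0015 -0.012 0 0; 0 0.0015 -0.012 0 0; 0 0.0015 -0.012 0 0"

```text
clock: 19.65
tcp_pos: [515.2, -95.4, 103.4]
tool_rot: [-0.529, 0.467, 0.531, 0.468]
wrist_force: [-7.0, 10.1, 8.7]
finger_gap: 24.4
```

arm_command:
  deltas: "0 0.0001 -0.001 0 0; 0 0.0003 -0.002 0 0; 0 0.0004 -0.003 0 0; 0 0.0004 -0.003 0 0; 0 0.0004 -0.003 0 0"

```text
clock: 20.27
tcp_pos: [515.5, -97.6, 103.4]
tool_rot: [-0.529, 0.467, 0.532, 0.469]
wrist_force: [-8.2, 12.4, 10.4]
finger_gap: 24.7
```

arm_command:
  deltas: "0 0.0002 -0.001 0 0; 0 0.0003 -0.002 0 0; 0 0.0003 -0.002 0 0; 0 0.0003 -0.002 0 0"

```text
clock: 20.78
tcp_pos: [515.6, -97.7, 103.3]
tool_rot: [-0.528, 0.466, 0.532, 0.47]
wrist_force: [-10.1, 21.0, 12.2]
finger_gap: 24.3
```

Run:
```python
from h import *
s=status.observe(); print(s["tcp_pos"],s["wrist_force"])
p=viewer.read_camera("scene"); cv2.imwrite("pics/s13.png",p["img"][:,:,::-1])
p=viewer.read_camera("top"); crop(p,200,120,420,260,3.5,"t13.png")
```

```text
[515.56618044 -97.65351268 103.31639637] [-10.06105487  21.00930776  12.21144654]
```

View pics/s13.png

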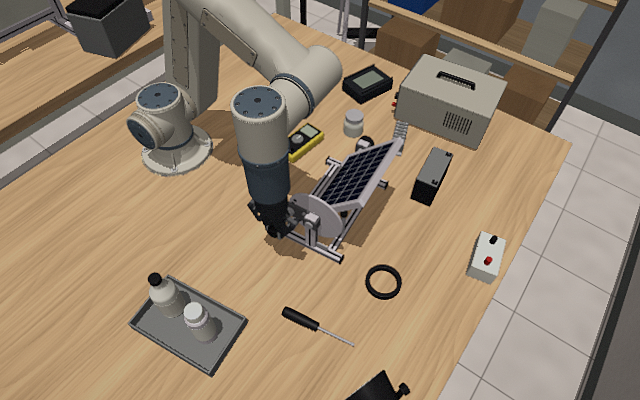

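The knob is on its stop: the force jumps to 21 N with no further travel. The module is sinking, so I hold.

arm_command:
  deltas: "0 0 0 0 0; 0 0 0 0 0; 0 0 0 0 0; 0 0 0 0 0; 0 0 0 0 0; 0 0 0 0 0; 0 0 0 0 0; 0 0 0 0 0; 0 0 0 0 0; 0 0 0 0 0"

```text
clock: 22.12
tcp_pos: [515.6, -97.6, 103.3]
tool_rot: [-0.528, 0.466, 0.532, 0.47]
wrist_force: [-9.3, 22.0, 12.1]
finger_gap: 24.4
```

arm_command:
  deltas: "0 0 0 0 0; 0 0 0 0 0; 0 0 0 0 0; 0 0 0 0 0; 0 0 0 0 0; 0 0 0 0 0; 0 0 0 0 0; 0 0 0 0 0; 0 0 0 0 0; 0 0 0 0 0"

```text
clock: 23.38
tcp_pos: [515.6, -97.6, 103.3]
tool_rot: [-0.528, 0.466, 0.532, 0.47]
wrist_force: [-9.1, 21.0, 13.5]
finger_gap: 24.7
```

arm_command:
  deltas: "0 0 0 0 0; 0 0 0 0 0; 0 0 0 0 0; 0 0 0 0 0; 0 0 0 0 0; 0 0 0 0 0; 0 0 0 0 0; 0 0 0 0 0; 0 0 0 0 0; 0 0 0 0 0"

```text
clock: 24.62
tcp_pos: [515.6, -97.6, 103.3]
tool_rot: [-0.528, 0.466, 0.533, 0.47]
wrist_force: [-9.4, 21.5, 12.4]
finger_gap: 24.3
```

Run:
```python
from h import *
s=status.observe(); print(s["tcp_pos"],s["wrist_force"])
p=viewer.read_camera("scene"); crop(p,220,100,440,290,3.2,"s14.png",); crop(p,120,260,260,390,3,"s15.png")
q=(554.35,121.05,.1219); c,sn=np.cos(q[2]),np.sin(q[2])
W=lambda m:(q[0]+c*m[0]-sn*m[1],q[1]+sn*m[0]+c*m[1],m[2])
crop(p,220,100,440,290,3.2,"s14.png",proj(p,[W((160,y,z)) for y in(-120,120) for z in (116,134)]))
```

```text
[515.56081785 -97.63736128 103.3120512 ] [-9.40832194 21.53242852 12.42770678]
```

View pics/s14.png

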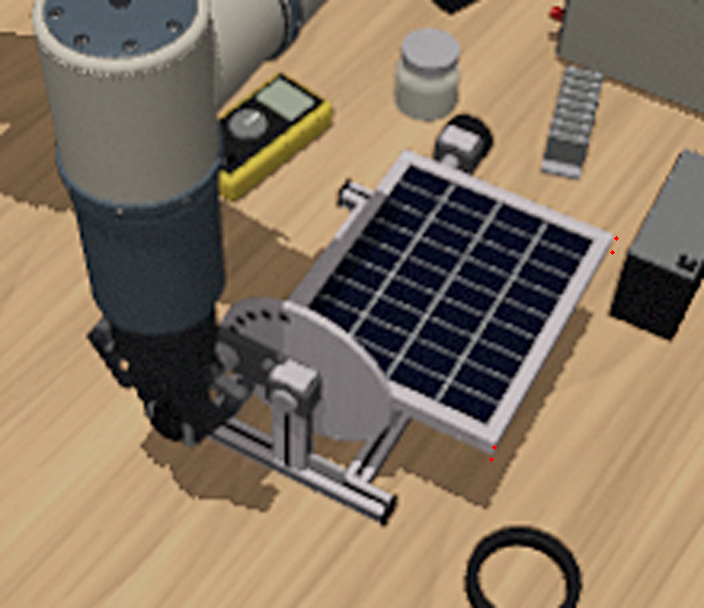

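View pics/s15.png

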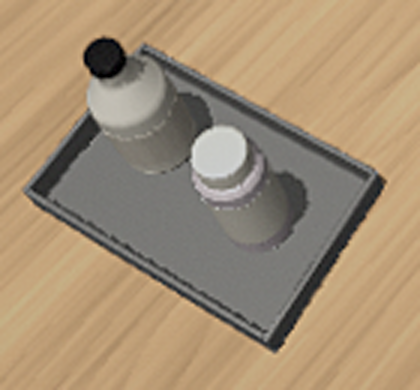

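Run:
```python
from h import *
p=viewer.read_camera("scene"); np.save("a.npy",p["img"])
```

arm_command:
  deltas: "0 0 0 0 0; 0 0 0 0 0; 0 0 0 0 0; 0 0 0 0 0; 0 0 0 0 0; 0 0 0 0 0; 0 0 0 0 0; 0 0 0 0 0; 0 0 0 0 0; 0 0 0 0 0"

```text
clock: 25.98
tcp_pos: [515.6, -97.6, 103.3]
tool_rot: [-0.528, 0.466, 0.532, 0.47]
wrist_force: [-9.4, 21.6, 12.4]
finger_gap: 24.3
```

Run:
```python
from h import *
p=viewer.read_camera("scene"); o=np.load("a.npy").astype(int); d=np.abs(p["img"].astype(int)-o).max(2)
sub=d[140:250,315:415]; print(sub.mean(), (sub>40).sum(), d[0:100,450:600].mean(),(d[0:100,450:600]>40).sum())
crop(p,340,130,420,250,5,"s16.png")
```

```text
3.015727272727273 0 2.4399333333333333 0
```

View pics/s16.png

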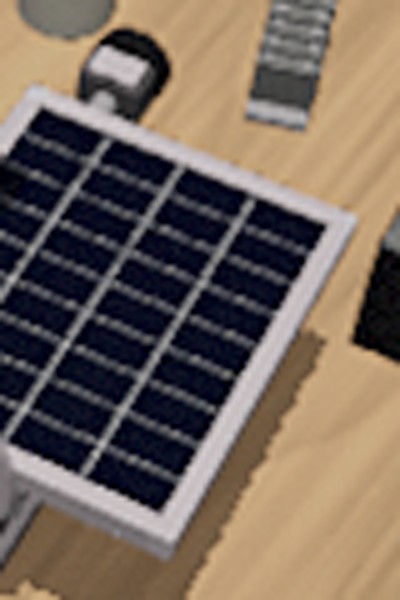

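Run:
```python
from h import *
from scipy.optimize import least_squares
p=viewer.read_camera("scene")
o=np.array([(340+x/5-.5,130+y/5-.5) for x,y in((38,86),(356,214),(170,546))])
def f(q):
    X=[]
    for L,y in((-40,120),(160,120),(160,-120)):
        x=L*np.cos(q[3])-9*np.sin(q[3]); z=125+L*np.sin(q[3])+9*np.cos(q[3]); c,s=np.cos(q[2]),np.sin(q[2])
        X.append((q[0]+c*x-s*y,q[1]+s*x+c*y,z))
    return (proj(p,X)-o).ravel()
for t0 in(0,.3):
    r=least_squares(f,[554,121,.12,t0],x_scale=[10,10,.1,.1]); print(r.x.round(3),r.fun.round(2))
for t in(0,.03,.06,.1,.262):
    r=least_squares(lambda q:f([q[0],q[1],q[2],t]),[554,121,.12],x_scale=[10,10,.1]); print(t,r.x.round(3),(r.fun**2).sum())
```

```text
[5.52692e+02 1.20837e+02 1.23000e-01 1.90000e-02] [-0.91 -0.15  0.87  0.69 -0.01 -0.53]
[5.52692e+02 1.20836e+02 1.23000e-01 1.90000e-02] [-0.91 -0.15  0.87  0.69 -0.01 -0.53]
0 [5.52090e+02 1.21967e+02 1.26000e-01] 2.740116702541554
0.03 [5.53074e+02 1.20153e+02 1.22000e-01] 2.4974999071568798
0.06 [5.54172e+02 1.18306e+02 1.18000e-01] 4.3000233308118565
0.1 [5.55815e+02 1.15795e+02 1.13000e-01] 10.142497985935277
0.262 [5.64490e+02 1.05128e+02 1.02000e-01] 81.51657541955636
```

Run:
```python
from h import *
s=status.observe(); print(s["clock"],s["wrist_force"],s["finger_gap"]); print(workorder.hand_in())
```

```text
26.075 [-8.95923856 20.69251066 11.9658992 ] 24.38751623107561
the job is handed in; nothing more can be done
None
```

The job is handed in at 26 s, with the gripper still holding the plunger out. `hand_in` gives no verdict, so the result rests on my own last checks.

- **Spray can:** I moved it from behind the module into the free end of the tray and let go. A picture taken later shows it standing upright next to the bottle.
- **Plunger:** I gripped the knob across its sides and pulled it about 12 mm straight out. The wrist force then rose from about 12 N to about 21 N with no further movement, which I take as the stop. At hand-in the grip was closed on the knob and the force along y was about 21 N.
- **Module:** It sank by itself. Two pictures 1.3 s apart show no movement. A fit of its corners gives a tilt of about 0.02 rad, but that fit cannot tell 0 from 0.03 rad, so being under 0.03 rad is likely but not measured sharply.
- **Disagreement:** The module's far corners appeared up to about 3 pixels from where my first estimate of the stand's position put them. Refitting the stand by about 2 mm took that down to less than 1 pixel.
- **Other objects:** I saw no sign that anything else was touched, but I did not measure the other objects again at the end.

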